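Lock the levelling jack with its jam nut

ROBOT

A 6-joint arm with a two-finger parallel gripper is mounted at the origin on the work surface; the furniture and walls round the work are solid. World frame = base frame: x ahead of the robot, y to its left, z up, the work surface at z = 0. Lengths are in mm, angles in rad, forces in N, time in s.
With the tool pointing down it reaches from about 425 to 950 mm from the base axis. Payload 14.7 kg.
Tool frame: the origin (TCP) lies on the centre line of the jaws, within the pads' length; the fingertips stand 17 mm ahead of it and the grasp point (between the pads) lies 2 mm behind it; x points along the fingers, z is the direction in which the jaws open and shut, and the axes are right-handed (so a half turn about x gives the same grasp; the last joint's range is limited). The gripper opens to 85 mm and grips with 20 to 120 N. Pads are 22 mm wide; open, the fingers measure 114 mm over their backs; the gripper's body (76 mm by 85 mm) begins 54 mm behind the grasp point. The pads swing forward as they close: fully open they stand 13 mm farther back than shut.
Start: joints at [1.281, 0.48, 1.596, -0, 1.065, -0.047], TCP at [156.25, 630.935, 248.297] pointing down, gripper open.
Joint ranges: [-2.75, 2.75], [-0.82, 2.05], [0.23, 2.67], [-1.56, 4.7], [0.09, 2.69], [-2.92, 2.92]. Speed limits (rad/s): [1.89, 1.89, 2.39, 3.01, 3.01, 3.01].

INTERFACE

Orientations are given as a unit quaternion [w, x, y, z].
In Python, from station import r, imaging, workorder gives the robot as it stands. Calls block until the motion is done:
- r.move_ptp(position, orientation): joint-space move of the TCP to a pose.
- r.move_l(position, max_speed=150, orientation=None): straight line of the TCP; orientation=None keeps the orientation; max_speed is the mean speed in mm/s.
- r.move_joints(angles): joint-space move.
- r.let_go() and r.grasp(strength=None): open the fingers fully, or close them until they stop; strength is the grip in N (None keeps the last).
- r.pause(seconds).
- r.solve_ik(position, orientation): joint angles nearest the present ones, or None.
- r.state(): the state.
- imaging.read_camera(name): name is "scene" or "side" or "wrist"; returns a dict with "img" (420x560x3 uint8, red, green, blue), "depth" (420x560 float32, mm along the optical axis (not along the pixel's ray), 0 where there is no reading), "camera_matrix" (3x3 intrinsics, pixels), "eye" and "attitude" of the camera in the world. Camera axes: x right, y down, z forward; pixel columns grow to the right and rows downward; lengths in mm; the calibration is good to about 2 mm. The wrist camera is an equidistant fisheye: a pixel r from the principal point sees the ray r / f radians off the axis. A picture is of the moment at which its call begins.
A pose or a line that the arm cannot do raises r.MotionError and nothing moves.
- workorder.close_job(): hands the job in, once; it reports no verdict.
The state is a dict: "time_s": time; "joints": joint angles; "dq": joint speeds; "effort": joint torques, N m; "position": TCP position; "tool_rot": TCP orientation; "wrist_force": force on the tool from outside, world axes, zero at the start; "wrist_torque": the same for the moment, N m; "gripper_width": finger opening in mm.
Only numpy, scipy, OpenCV 4.12 (cv2) and the standard library are available. Lean on these libraries where they do the work, as an engineer would, in place of code of your own. Each camera call takes 0.05 s, during which the arm holds its last target. There are 200 camera calls.

TASK

Two screw jacks on the bench carry hex jam nuts; the height of both is already set. The brass nut is still backed off, with a red band showing under it: turn it clockwise, as seen from above, until it is fully down against the grey body, then let go. Leave the other jack's dark nut locked as it is.

Things in the scene. Friction and masses are not known exactly. Their poses are not given: they have to be found in the camera images.
- brass_nut_mid (a point): Middle of the brass-coloured hex jam nut (38 across flats, 44 across corners, 18 high), on its upright axis; x square to a flat, z up. Seated, it is 59 above the desk. An 18 dia. stud passes through, its top 80 above the desk. Below: fixed grey body, 32 dia., flat top (seat) 50 above the desk, on a fixed 76 square base plate 10 thick. All mm.  To be run down.
- brass_nut (a joint): rad: 0 = seated (hard stop), negative = backed off, least -1.5. Clockwise from above raises it and lowers the nut 6 mm per rad. Friction 0.25 N m: it stays where left; a push below 40 N does not drive it. It starts 0.95 to 1.3 rad short of seated, one grasp and turn; a red band shows in the 5.5 to 8 mm gap below the nut, hidden when seated.
- dark_nut_mid (a point): Middle of the dark steel hex jam nut (38 across flats, 44 across corners, 18 high), on its upright axis; x square to a flat, z up. Seated, it is 59 above the desk. An 18 dia. stud passes through, its top 80 above the desk. Below: fixed grey body, 32 dia., flat top (seat) 50 above the desk, on a fixed 76 square base plate 10 thick. All mm.  Already seated, on the other jack.
- dark_nut (a joint): rad: 0 = seated (hard stop), negative = backed off, least -1.5. Clockwise from above raises it and lowers the nut 6 mm per rad. Friction 0.25 N m: it stays where left; a push below 40 N does not drive it. It starts seated at 0 and must stay so. (Beside the robot, ahead to its left, stands a monitor 0.46 m tall: fold the arm up and back to swing past.)
Mind the look-alikes: they are no part of the job. Leave any blue look-alike of the part that bears brass_nut_mid alone.

How it is judged (in metres and radians):
At the end, for the whole second after the job is handed in: The brass nut is seated on its body to within 0.18 rad (10 degrees) of its stop and no more than 1.5 mm higher than the dark nut; the dark nut is also within 0.18 rad of its stop (value of joint each of brass_nut, dark_nut above -0.18 rad and z of brass_nut_mid in the frame of dark_nut_mid below 0.0015 m); the robot touches nothing.
It fails at once if the dark nut is loosened by more than 0.25 rad (value of joint dark_nut below -0.25 rad).
It also fails if it takes over 43 s, if anything falls off the work surface, if the arm or the gripper's body presses on something with over 40 N, if the wrist force passes 120 N, or if a joint passes its speed limit or range.

## Working session

There is one attempt and no reset: what is moved stays moved. The work goes in short steps, each a Python script; the robot and the scene stay as the last script left them, time stands still between calls to the robot, and variables do not carry over. Pictures are saved under pics/ and viewed, about 8 in all and at most 12, crops included, and the job is handed in when it is done.

```bash
mkdir -p pics; ls
python3 - <<'E'
from station import r, imaging
import cv2,numpy as np
ims=[]
for n in ("scene","side","wrist"):
    d=imaging.read_camera(n); np.savez(f"{n}.npz",**d); print(n,d["camera_matrix"],d["eye"],d["attitude"])
    ims.append(d["img"][:,:,::-1])
cv2.imwrite("pics/a.png",ims[0]);cv2.imwrite("pics/b.png",ims[1]);cv2.imwrite("pics/c.png",ims[2])
print(r.state())
E
```

```text
pics
scene [[507.0258635    0.         273.0480828 ]
 [  0.         507.0258635  214.16292457]
 [  0.           0.           1.        ]] [  31.75519038 -696.27738845  670.36455845] [-0.35192914  0.86891621 -0.32138203  0.13358179]
side [[519.47724026   0.         282.63166719]
 [  0.         519.47724026 207.52754321]
 [  0.           0.           1.        ]] [  48.46960677 -969.65326292  426.92732704] [-0.53416224  0.81088967 -0.20075497  0.12971544]
wrist [[325.1922621    0.         281.93673853]
 [  0.         325.1922621  210.34204997]
 [  0.           0.           1.        ]] [ 79.86374045 649.4078555  372.85114832] [0.12396616 0.77779355 0.60862143 0.09617456]
{'time_s': 0.15, 'joints': array([ 1.28140258e+00,  4.80668413e-01,  1.59669820e+00, -5.39962378e-06,
        1.06508821e+00, -4.65823867e-02]), 'dq': array([-2.36539985e-05, -8.47657625e-04, -3.05285513e-03, -3.54097335e-04,
        2.08536071e-04,  1.53856754e-04]), 'effort': array([ 3.79393778e-04, -9.51155019e+01, -4.30453348e+01, -9.79975516e-05,
        8.35727958e-03, -1.87919755e-05]), 'position': array([156.17337595, 630.67866855, 247.84391102]), 'tool_rot': array([ 0.55662532, -0.43594438,  0.55712048,  0.43558872]), 'wrist_force': array([-0.10457222,  0.06224215,  0.40008055]), 'wrist_torque': array([-0.02197689,  0.00651181,  0.02272926]), 'gripper_width': 85.39845794617746}
```

View pics/a.png

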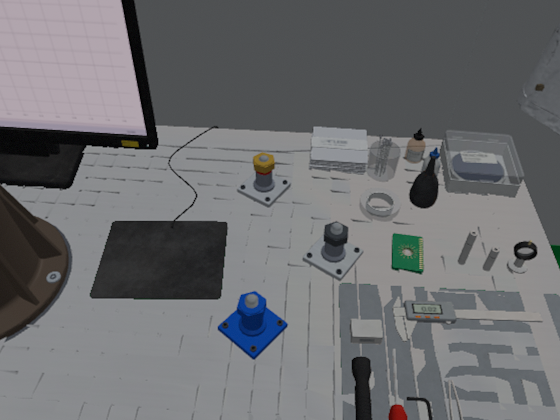

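View pics/b.png

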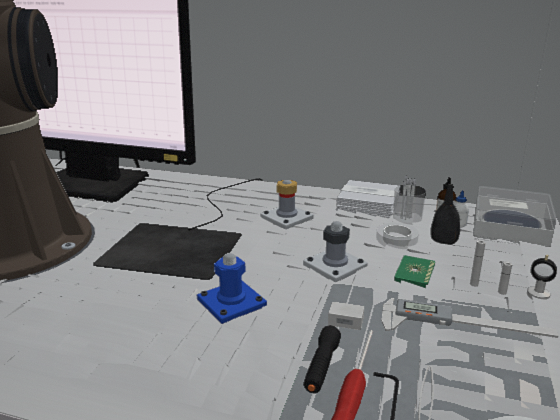

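The scene view shows the brass nut at about (264,160) with red beneath it, the dark nut at (335,235) and the blue decoy at (252,310). In the side view brass is at (287,188) and dark at (336,235). Next I'll get 3D positions from depth, plus the monitor's extent.

```bash
cat > h.py <<'E'
import numpy as np, cv2
from scipy.spatial.transform import Rotation as R
def rot(q): return R.from_quat([q[1],q[2],q[3],q[0]])
def quat(Rm):
    q=R.from_matrix(Rm).as_quat(); return np.array([q[3],*q[:3]])
def cloud(d):
    K=d["camera_matrix"]; Z=d["depth"]; v,u=np.mgrid[:Z.shape[0],:Z.shape[1]]
    P=np.stack([(u-K[0,2])/K[0,0]*Z,(v-K[1,2])/K[1,1]*Z,Z],-1)
    W=rot(d["attitude"]).apply(P.reshape(-1,3)).reshape(P.shape)+d["eye"]
    W[Z<=0]=np.nan; return W
def down(yaw):  # jaw opening (tool z) along yaw in the xy plane, tool x down
    z=np.array([np.cos(yaw),np.sin(yaw),0]); x=np.array([0,0,-1.]); return quat(np.stack([x,np.cross(z,x),z],1))
E
python3 - <<'E'
from h import *
for n,bb,dd in (("scene",(240,145,290,205),(300,215,365,275)),("side",(260,175,315,225),(300,215,370,278))):
    d=dict(np.load(n+".npz")); W=cloud(d); hsv=cv2.cvtColor(d["img"],cv2.COLOR_RGB2HSV)
    for lab,b in (("brass",bb),("dark",dd)):
        w=W[b[1]:b[3],b[0]:b[2]].reshape(-1,3); h=hsv[b[1]:b[3],b[0]:b[2]].reshape(-1,3)
        for lo,hi in ((12,25),(25,42),(44,56),(56,64),(64,72),(72,90)):
            m=(w[:,2]>lo)&(w[:,2]<hi); 
            if m.sum()>3: print(n,lab,lo,hi,m.sum(),np.round(np.median(w[m],0)),np.round(w[m].min(0)),np.round(w[m].max(0)),np.median(h[m],0))
        br=(h[:,0]>15)&(h[:,0]<32)&(h[:,1]>110)
        if lab=="brass": print("  brass px",br.sum(),np.round(w[br].min(0)),np.round(w[br].max(0)),np.round(np.median(w[br],0)))
    w=W.reshape(-1,3); m=(w[:,2]>60)&(w[:,1]>0)&(w[:,0]>-100)
    for lo in range(60,520,60):
        k=m&(w[:,2]>lo)&(w[:,2]<lo+60)&(w[:,0]<450)&(w[:,1]<1200)
        if k.sum(): print(" mon",lo,k.sum(),np.round(np.nanpercentile(w[k],[1,50,99],axis=0)).tolist())
    c=cv2.resize(d["img"][130:280,220:380,::-1],None,fx=4.5,fy=4,interpolation=cv2.INTER_CUBIC) if n=="scene" else None
    if c is not None: cv2.imwrite("pics/d.png",c)
E
```

```text
scene brass 12 25 178 [ 481. -154.   16.] [ 453. -181.   12.] [ 532. -116.   25.] [110.  38.  80.]
scene brass 25 42 117 [ 482. -152.   32.] [ 476. -158.   25.] [ 503. -134.   42.] [110.  38.  62.]
scene brass 44 56 63 [ 483. -152.   48.] [ 475. -158.   44.] [ 502. -133.   56.] [111.  72.  68.]
scene brass 56 64 60 [ 480. -156.   61.] [ 471. -161.   57.] [ 502. -120.   64.] [ 20.  179.5  75. ]
scene brass 64 72 78 [ 481. -154.   68.] [ 470. -161.   64.] [ 509. -121.   72.] [ 21.  179.5  75. ]
scene brass 72 90 230 [ 490. -144.   74.] [ 470. -161.   72.] [ 514. -122.   80.] [ 22.  173.5 128.5]
  brass px 281 [nan nan nan] [nan nan nan] [nan nan nan]
scene dark 12 25 247 [ 459. -358.   16.] [ 433. -386.   12.] [ 509. -322.   25.] [110.  38.  80.]
scene dark 25 42 128 [ 460. -357.   33.] [ 455. -365.   25.] [ 480. -333.   42.] [110.  40.  63.]
scene dark 44 56 71 [ 457. -359.   53.] [ 450. -369.   44.] [ 478. -332.   56.] [108.  36.  39.]
scene dark 56 64 80 [ 457. -360.   60.] [ 450. -369.   56.] [ 493. -328.   64.] [105.  35.  30.]
scene dark 64 72 280 [ 466. -353.   66.] [ 451. -369.
[... 1577 characters left out ...]
4.] [105.  26.  39.]
side dark 64 72 200 [ 464. -353.   67.] [ 449. -368.   64.] [ 491. -326.   72.] [105.  24.  64.]
side dark 72 90 75 [ 467. -350.   77.] [ 461. -356.   72.] [ 477. -340.   81.] [102.  13. 123.]
 mon 60 1762 [[96.0, 2.0, 61.0], [203.0, 134.0, 106.0], [323.0, 277.0, 120.0]]
 mon 120 4264 [[95.0, 3.0, 121.0], [223.0, 117.0, 150.0], [334.0, 251.0, 180.0]]
 mon 180 3807 [[124.0, 4.0, 181.0], [241.0, 104.0, 210.0], [337.0, 223.0, 239.0]]
 mon 240 3894 [[143.0, 5.0, 241.0], [248.0, 99.0, 271.0], [340.0, 207.0, 299.0]]
 mon 300 4297 [[127.0, 2.0, 301.0], [249.0, 100.0, 331.0], [344.0, 212.0, 360.0]]
 mon 360 3441 [[100.0, 2.0, 361.0], [243.0, 114.0, 382.0], [361.0, 266.0, 401.0]]
```

View pics/c.png

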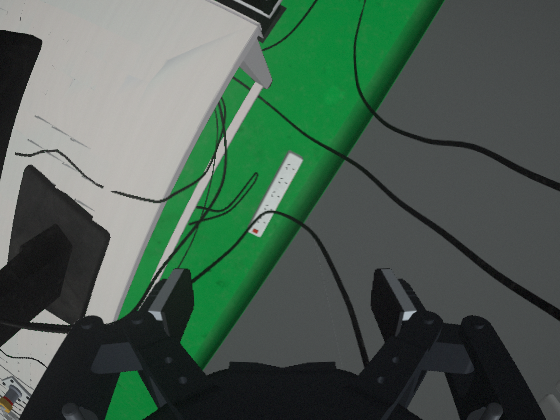

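The wrist view shows no nuts, because the arm starts behind the monitor. Depth puts brass at about (490,-142), top near 75, and dark at about (471,-348), top near 68. Both heights fit the given sizes. I'll fit the planar kinematics from the IK to plan the fold.

Run:
```python
from station import r
from h import *
rng=np.random.default_rng(0); J=[];P=[]
for i in range(400):
    rad,z,p=rng.uniform(300,950),rng.uniform(50,900),rng.uniform(1.2,3.14)
    a=1.281; er=np.array([np.cos(a),np.sin(a),0]); ez=np.array([0,0,1.]); x=np.sin(p)*er+np.cos(p)*ez
    zz=np.cross(er,ez)
    for s in(1,-1):
        q=quat(np.stack([x,np.cross(s*zz,x),s*zz],1)); j=r.solve_ik((er*rad+ez*z).tolist(),q.tolist())
        if j is not None and abs(j[3])<.05 and abs(j[0]-a)<.05: J.append(j);P.append((rad,z,p))
J=np.array(J);P=np.array(P);print(len(J)); 
s=lambda k:(J[:,1:3].sum(1) if k==2 else J[:,1] if k==1 else P[:,2])
n=len(J);o=np.ones(n);O=0*o;A=[];b=[]
S=[np.sin(s(k)) for k in(1,2,3)];C=[np.cos(s(k)) for k in(1,2,3)]
Ar=np.stack([o,O,S[0],S[1],C[1],S[2]],1);Az=np.stack([O,o,C[0],C[1],-S[1],C[2]],1)
x,res,rk,_=np.linalg.lstsq(np.r_[Ar,Az],np.r_[P[:,0],P[:,1]],rcond=None)
print(np.round(x,1),res,rk, np.abs(J[:,1]+J[:,2]+J[:,4]-P[:,2]).max())
for j2,j3,j5 in((.48,1.596,1.065),(-.6,1.2,2.3),(-.8,1.6,2.2),(-.8,1.9,2.0),(-.8,2.2,1.7),(-.8,1.6,1.5)):
    f=j2+j3;p=f+j5;a,d,L1,L2,o2,T=x
    e=np.array([a+L1*np.sin(j2),d+L1*np.cos(j2)]);w=e+[L2*np.sin(f)+o2*np.cos(f),L2*np.cos(f)-o2*np.sin(f)];t=w+[T*np.sin(p),T*np.cos(p)]
    print(j2,j3,j5,np.round(e),np.round(w),np.round(t),round(p,2))
```

```text
84
[  0.8 317.9 597.  445.   32.9 354.7] [0.12557908] 6 0.0006215055089389132
0.48 1.596 1.065 [276. 847.] [650. 603.] [650. 249.] 3.14
-0.6 1.2 2.3 [-336.  811.] [ -58. 1159.] [ 27. 815.] 2.9
-0.8 1.6 2.2 [-427.  734.] [ -85. 1020.] [-35. 669.] 3.0
-0.8 1.9 2.0 [-427.  734.] [-16. 906.] [ -1. 552.] 3.1
-0.8 2.2 1.7 [-427.  734.] [ 17. 777.] [ 31. 423.] 3.1
-0.8 1.6 1.5 [-427.  734.] [ -85. 1020.] [179. 784.] 2.3
```

Run:
```python
from station import r, imaging
from h import *
s=r.state(); p=s["position"]
for yaw in np.arange(-3.0,3.1,.5):
    j=r.solve_ik([490,-142,64],down(yaw).tolist()); print(round(yaw,1),None if j is None else np.round(j,2))
r.move_l([p[0],p[1],650],max_speed=300)
j=np.array(r.solve_ik([490,-142,640],down(np.arctan2(-142,490)+np.pi/2).tolist())); print(j)
r.move_joints(j.tolist())
print(r.state()["time_s"])
r.move_l([490,-142,230],max_speed=250)
s=r.state();print(s["time_s"],s["position"],s["joints"])
d=imaging.read_camera("wrist");np.savez("w2.npz",**d);cv2.imwrite("pics/e.png",d["img"][:,:,::-1]);print(d["eye"])
```

```text
-3.0 [-0.34  0.56  2.06 -0.    0.51  2.66]
-2.5 [-0.34  0.56  2.06 -0.    0.51  2.16]
-2.0 [-0.34  0.56  2.06 -0.    0.51  1.66]
-1.5 [-0.34  0.56  2.06 -0.    0.51  1.16]
-1.0 [-0.34  0.56  2.06 -0.    0.51  0.66]
-0.5 [-0.34  0.56  2.06 -0.    0.51  0.16]
0.0 [-0.34  0.56  2.06 -0.    0.51 -0.34]
0.5 [-0.34  0.56  2.06 -0.    0.51 -0.84]
1.0 [-0.34  0.56  2.06 -0.    0.51 -1.34]
1.5 [-0.34  0.56  2.06 -0.    0.51 -1.84]
2.0 [-0.34  0.56  2.06 -0.    0.51 -2.34]
2.5 [-0.34  0.56  2.06 -0.    0.51 -2.84]
3.0 None
[-3.41497179e-01  1.19201966e-01  1.18832788e+00 -4.44089210e-16
  1.83406281e+00 -1.63022434e+00]
4.6167
6.4083 [ 490.47371704 -142.13327042  230.81980939] [-3.41423725e-01  3.06676851e-01  1.93224899e+00 -1.57159009e-05
  9.01261654e-01 -1.63021298e+00]
[ 414.78648717 -120.39740943  355.82624946]
```

View pics/e.png

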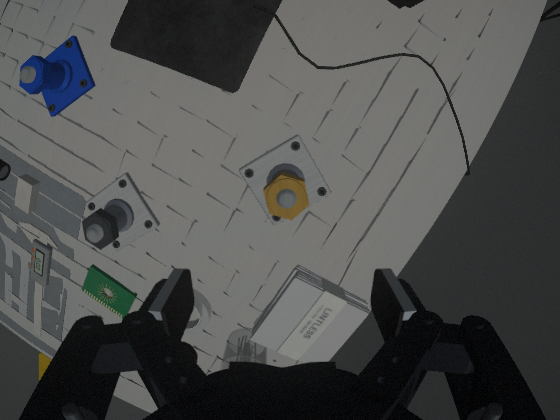

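The wrist view shows brass at about (286,197) with its hex top clear, dark at (100,228) and the blue decoy at (45,75). I'll fit a projected hex prism to the brass silhouette.

```bash
cat >> h.py <<'E'
from scipy.optimize import differential_evolution
def proj(d,X):
    K=d["camera_matrix"];c=rot(d["attitude"]).inv().apply(X-d["eye"]);t=np.arctan2(np.hypot(c[:,0],c[:,1]),c[:,2]);ph=np.arctan2(c[:,1],c[:,0])
    return np.stack([K[0,2]+K[0,0]*t*np.cos(ph),K[1,2]+K[1,1]*t*np.sin(ph)],1)
def fit(d,box,zb=(58,68),f=6):
    h=cv2.cvtColor(d["img"],cv2.COLOR_RGB2HSV);m=((h[...,0]>14)&(h[...,0]<32)&(h[...,1]>110)&(h[...,2]>40)).astype(np.uint8)
    x0,y0,x1,y1=box;m=cv2.resize(m[y0:y1,x0:x1]*255,None,fx=f,fy=f,interpolation=cv2.INTER_LINEAR)>127
    n,l,st,_=cv2.connectedComponentsWithStats(m.astype(np.uint8));m=(l==1+st[1:,4].argmax()).astype(np.uint8)
    hull=cv2.convexHull(cv2.findContours(m,0,2)[0][0]);M=cv2.fillPoly(np.zeros_like(m),[hull],1)
    def cost(p):
        a=p[2]+np.pi/6+np.arange(6)*np.pi/3;R_=21.94
        X=np.array([[p[0]+R_*np.cos(t),p[1]+R_*np.sin(t),p[3]+e] for t in a for e in(-9,9)])
        u=(proj(d,X)-[x0,y0]+.5)*f-.5
        N=cv2.fillPoly(np.zeros_like(m),[cv2.convexHull(np.round(u).astype(np.int32))],1)
        return 1-(N&M).sum()/(N|M).sum()
    q=differential_evolution(cost,[(475,505),(-160,-125),(-.55,.55),zb],seed=0,maxiter=80,popsize=12);return q.x,q.fun
E
python3 - <<'E'
from h import *
d=dict(np.load("w2.npz"))
for zb in((58,68),(65,66)): print(fit(d,(250,150,330,230),zb))
E
```

```text
(array([ 4.94621438e+02, -1.39672843e+02,  4.64190087e-01,  6.00070456e+01]), np.float64(0.018108966019670047))
(array([ 4.93329671e+02, -1.39218756e+02,  4.89466404e-01,  6.50220973e+01]), np.float64(0.033954907611459584))
```

Run:
```python
from station import r, imaging
from h import *
r.move_ptp([493,-140,150],down(.475).tolist())
d=imaging.read_camera("wrist");np.savez("w3.npz",**d);cv2.imwrite("pics/f.png",d["img"][:,:,::-1])
s=r.state();print(s["time_s"],s["position"],d["eye"])
X=np.array([[493,-140,66.]]);u=proj(d,X)[0];print(u)
b=[int(u[0]-60),int(u[1]-60),int(u[0]+60),min(419,int(u[1]+60))]
for zb in((58,70),(65,66)): print(fit(d,b,zb))
s2=imaging.read_camera("side")["img"][150:240,240:380,::-1]
```

```text
7.3417 [ 493.50747772 -140.16725066  150.70779341] [457.60717538 -69.94816265 275.60998095]
[280.73272172 224.13399494]
(array([ 4.93678037e+02, -1.40695161e+02,  4.76882585e-01,  6.13238382e+01]), np.float64(0.010064925859771479))
(array([ 4.93136147e+02, -1.39795537e+02,  4.87791746e-01,  6.50424529e+01]), np.float64(0.032084528801589074))
```

View pics/f.png

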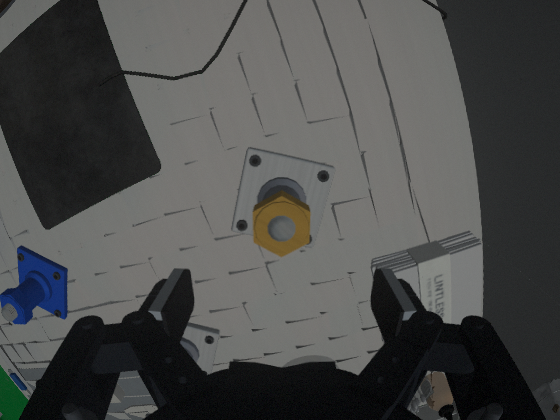

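The wrist view shows the brass hex at about (282,223), with its flats square to the jaws and the fingers clear of everything. I'll descend and grasp lightly, then check the force before turning.

Run:
```python
from station import r, imaging
from h import *
q=down(.478).tolist()
r.move_l([492.7,-140.3,63],max_speed=80,orientation=q)
s=r.state();print(s["time_s"],s["position"],s["wrist_force"],s["wrist_torque"])
r.grasp(30)
s=r.state();print(s["time_s"],s["position"],s["wrist_force"],s["wrist_torque"],s["gripper_width"])
```

```text
8.6333 [ 493.01591332 -140.41211397   63.41312794] [-1.01016573 -0.18703479  0.20642864] [-0.03544639  0.05285205 -0.04637634]
9.1333 [ 492.86740317 -140.29197376   63.25635567] [2.15674608e-03 1.27017498e+00 5.23586327e+00] [ 0.23886668 -0.00409869 -0.01937602] 36.91094910722124
```

Run:
```python
from station import r, imaging
from h import *
r.grasp(60)
a=0
while a<1.36:
    a+=.08
    r.move_ptp([492.7,-140.3,63-6*min(a,1.3)],down(.478-a).tolist())
    s=r.state();f,t=s["wrist_force"],s["wrist_torque"]
    print(round(a,2),round(s["time_s"],2),np.round(s["position"],1),np.round(f,1),np.round(t,2),round(s["gripper_width"],1))
    if np.linalg.norm(f)>50 or (a>.8 and abs(t[2])>1.0) or abs(t[2])>2: break
d=imaging.read_camera("scene");np.savez("s4.npz",**d)
```

```text
0.08 9.6 [ 492.8 -140.3   62.8] [-1.5 -0.1  7.4] [ 0.06  0.27 -0.18] 37.0
0.16 9.85 [ 492.7 -140.4   62.4] [-1.6 -1.2  7.8] [-0.11  0.36 -0.18] 36.7
0.24 10.1 [ 492.6 -140.4   61.8] [-2.7 -1.7  7.7] [-0.16  0.43 -0.2 ] 36.9
0.32 10.35 [ 492.4 -140.4   61.4] [-4.4 -2.5  8.7] [-0.32  0.6  -0.23] 37.0
0.4 10.6 [ 492.3 -140.4   60.9] [-3.9 -3.4  9. ] [-0.4   0.68 -0.2 ] 36.9
0.48 10.85 [ 492.2 -140.4   60.4] [-5.1 -2.8  8.8] [-0.46  0.8  -0.18] 37.2
0.56 11.1 [ 492.1 -140.4   59.9] [-6.2 -3.7  9.8] [-0.57  0.85 -0.19] 37.0
0.64 11.35 [ 492.  -140.4   59.4] [-6.7 -4.  11.3] [-0.59  1.01 -0.22] 37.3
0.72 11.6 [ 491.8 -140.3   58.9] [-7.  -3.  10.4] [-0.6   1.11 -0.22] 36.8
0.8 11.85 [ 491.7 -140.3   58.4] [-6.5 -3.5 11.3] [-0.53  1.21 -0.21] 37.3
0.88 12.1 [ 491.6 -140.3   57.9] [-8.8 -2.9 11.8] [-0.51  1.28 -0.15] 37.0
0.96 12.35 [ 491.5 -140.2   57.4] [-8.6 -3.2 12.2] [-0.51  1.31 -0.23] 37.1
1.04 12.6 [ 491.3 -140.2   56.9] [-8.3 -2.4 12.5] [-0.4   1.42 -0.19] 36.8
1.12 12.85 [ 491.3 -140.1   56.5] [-9.9 -2.3 12.8] [-0.32  1.5  -0.22] 37.2
1.2 13.1 [ 491.2 -140.    55.9] [-10.4  -1.1  13.8] [-0.21  1.52 -0.21] 37.2
1.28 13.35 [ 491.1 -140.    55.5] [-10.4  -0.3  15.2] [-0.07  1.57  0.09] 37.0
1.36 13.6 [ 491.  -139.9   55.3] [-9.4  0.2 14.1] [0.16 1.48 1.81] 37.1
```

The torque jumped to 1.8 N m at 1.28–1.36 rad, which means the stop was reached. The width held at 37 throughout, so there was no slip. Now I'll release, lift and check.

Run:
```python
from station import r, imaging
from h import *
r.let_go()
p=r.state()["position"]
r.move_l([p[0],p[1],150],max_speed=100)
d=imaging.read_camera("wrist");u=proj(d,np.array([[491.5,-140,60.]]))[0]
b=[int(u[0]-60),int(u[1]-60),int(u[0]+60),min(419,int(u[1]+60))]
for zb in((50,70),(58.9,59.1)): print(fit(d,b,zb))
r.move_l([p[0],p[1],330],max_speed=200)
s=r.state();print(s["time_s"],s["position"],s["wrist_force"])
ims=[]
for n,(x,y) in (("scene",(225,135)),("side",(245,165))):
    d=imaging.read_camera(n);W=cloud(d)
    ims.append(cv2.resize(d["img"][y:y+145,x:x+130,::-1],None,fx=3,fy=3,interpolation=cv2.INTER_CUBIC))
    for lab,c in(("brass",(491,-141)),("dark",(471,-348))):
        rr=np.hypot(W[...,0]-c[0],W[...,1]-c[1]);m=(rr>11)&(rr<17)&(W[...,2]>62)&(W[...,2]<80);print(n,lab,m.sum(),np.median(W[m][:,2]))
cv2.imwrite("pics/g.png",np.hstack(ims))
```

```text
(array([ 4.91923444e+02, -1.40204403e+02,  2.56671101e-01,  5.43008856e+01]), np.float64(0.011161381619596233))
(array([ 4.93002711e+02, -1.39248944e+02,  2.57945700e-01,  5.89060323e+01]), np.float64(0.037977489110742835))
16.3833 [ 492.21278762 -140.13190562  328.9026438 ] [ 0.07481841 -0.05357119  0.15174626]
scene brass 81 66.62474925362142
scene dark 134 66.68923737515422
side brass 51 67.17676980212951
side dark 96 66.87393264908357
```

View pics/g.png

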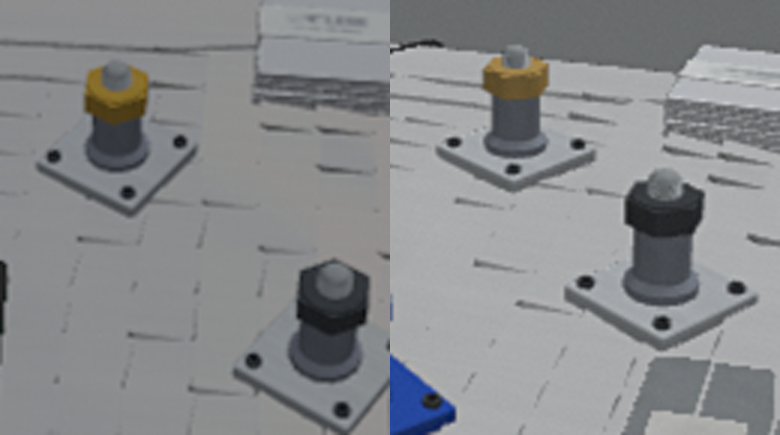

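Both views show no red band under the brass nut at (117,92) in the scene crop and (516,75) in the side crop, and the dark nut is unmoved. The nut tops are level to within 0.3 mm, and the arm is clear with no wrist force.

```bash
python3 -c "
from station import r, workorder
workorder.close_job(); print(r.state()['time_s'])"
```

```text
the job is handed in; nothing more can be done
the job is handed in; nothing more can be done
```

The brass nut is run down against its body and released, and the job is handed in (last clock reading 16.4 s, of 43 s allowed). I raised the arm over the monitor, gripped the nut across its flats and turned it clockwise about 1.28 rad in one grasp. The torque then jumped from about 0.2 to 1.8 N m at the hard stop. I let go and lifted the arm to 330 mm.

Last checks:
- **Seating:** no red band shows under the brass nut in the scene or side view. The wrist fit gives a turn of about 1.27 rad and a drop of about 7 mm.
- **Height against the dark nut:** the tops agree within 0.3 mm (66.6 and 66.7 mm in the scene view, 67.2 and 66.9 mm in the side view). The dark nut and the blue look-alike were not touched.
- **Arm clear:** wrist force was about zero at the end, and it stayed under 20 N at every check during the turn.

One reading disagreed: the wrist-camera fit put the nut's absolute height about 4 to 5 mm low both before and after the turn. I relied on its change in height and on the scene and side depth instead.

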